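Sort the pocket things on the hall console

TASK

Tidy away what was emptied out on the console: lay the car key fob in the stoneware bowl, the earbud case and the wall charger side by side flat on the floor of the open bamboo box, and the shoehorn and the jar of shoe cream side by side on the floor of the shoe-care tray, the shoehorn lying flat along the length of the tray and the jar upright. Leave the wooden bird and the potted succulent standing where they are.

Things in the scene. Friction and masses are not known exactly. Their poses are not given: they have to be found in the camera images.
- key_fob: Silver car key fob with a dark button panel: rounded slab 66 mm long (x) by 38 mm wide (y) by 14 mm thick, with a short steel lug and a flat split ring reaching 18 mm beyond its +x end. Origin on its underside, 2 mm to the +x side of the slab's centre, z up. Loose, about 60 g, lies flat at the start. Grip it across the 38 mm.
- earbud_case: Green plastic earbud charging case, closed: rounded box 60 mm long (x) by 46 mm wide (y) by 25 mm high. Origin at the centre of its underside, z up. Loose, about 55 g. Grip it across the 46 mm.
- wall_charger: White plastic USB wall charger: rounded block 46 mm long (x) by 42 mm wide (y) by 28 mm high, with two round steel prongs standing 16 mm out of its +x end at half height (62 mm long over all). Origin at the centre of the block's underside, z up. Loose, about 80 g. Grip it across the 42 mm.
- shoehorn: Polished steel shoehorn lying hollow side down: 150 mm long (x), 9 to 10 mm high; the handle (-x) is 26 mm wide as far as 15 mm past the origin, then the blade widens to about 40 mm at the +x end. Origin at mid-length on the underside, z up; the mass centre lies within 10 mm of it. Loose, about 70 g. Grip it low across the 26 mm handle at or just behind the origin.
- shoe_cream: Closed round jar of shoe cream, dark brown glass with a ribbed aluminium screw lid: 49 mm diameter, 40 mm high. Origin at the centre of its underside, z up along its axis. Loose, about 110 g.
- bowl: Speckled pale stoneware bowl, round, fixed: 162 mm across the rim, 52 mm high, inner floor flat, about 100 mm across and 7 mm above the origin, walls flaring outward. Origin at the centre of its underside.
- bamboo_box: Bamboo box, fixed: outside 124 mm (x) by 172 mm (y) by 56 mm high, walls and floor 6 mm, so inside 112 by 160 mm, 50 mm deep. Its lid (7 mm thick, 124 by 172 mm) is hinged along the top of the +x wall (the side away from the robot) on a stiff hinge and stands open, leaning back 9 to 22 degrees beyond upright, its top about 180 mm above the table. Origin at the centre of the underside, z up.
- shoe_tray: Shoe-care tray, fixed: low black rectangular tray with a cork floor, outside 198 mm long (x) by 122 mm wide (y) by 24 mm high, walls and floor 6 mm, so inside 186 by 110 mm and 18 mm deep; small brass handles at both ends. Origin at the centre of the underside, z up. Empty at the start.
- wooden_bird: Small turned wooden bird ornament with a brass beak, 47 mm across, 62 mm high, loose, about 120 g; stands between the things as a bystander. Origin at the centre of its underside.
- succulent: Small succulent in a terracotta pot, 50 mm across the pot (leaves about 55 mm), 72 mm high in all, loose, about 160 g; stands between the things as a bystander. Origin at the centre of its underside.
Things that resemble listed ones, but are neither listed nor needed, are in the scene too. What is meant by the key_fob is not purple, and is the larger of those in its own colour. Of the things shaped like the shoehorn, the steel one is meant.

How it is judged (in metres and radians):
At the end, for the whole second after the job is handed in: All at rest: fob in the bowl (within 50 mm of its axis, under 30 mm up); case and charger on the box floor (within 9 mm, level to 0.2 rad); shoehorn and jar on the tray floor (within 6 mm, level or upright to 0.1 rad), shoehorn within 0.5 rad of the tray's length (horizontal distance between key_fob and bowl below 0.05 m and z of key_fob in the frame of bowl between 0 and 0.03 m and x of earbud_case in the frame of bamboo_box between -0.05 and 0.05 m and y of earbud_case in the frame of bamboo_box between -0.075 and 0.075 m and z of earbud_case in the frame of bamboo_box between 0 and 0.015 m and angle between each of earbud_case, wall_charger's own z axis and vertical below 0.2 rad and x of wall_charger in the frame of bamboo_box between -0.05 and 0.05 m and y of wall_charger in the frame of bamboo_box between -0.075 and 0.075 m and z of wall_charger in the frame of bamboo_box between 0 and 0.015 m and x of shoehorn in the frame of shoe_tray between -0.035 and 0.035 m and y of shoehorn in the frame of shoe_tray between -0.05 and 0.05 m and z of shoehorn in the frame of shoe_tray between 0 and 0.012 m and angle between each of shoehorn, shoe_cream's own z axis and vertical below 0.1 rad and angle between the x axis of shoehorn and the x axis of shoe_tray, either way round below 0.5 rad and x of shoe_cream in the frame of shoe_tray between -0.085 and 0.085 m and y of shoe_cream in the frame of shoe_tray between -0.045 and 0.045 m and z of shoe_cream in the frame of shoe_tray between 0 and 0.012 m and linear speed of each of key_fob, earbud_case, wall_charger, shoehorn, shoe_cream below 0.02 m/s); the robot touches nothing.
It fails at once if the wooden bird is pushed more than 25 mm from its place or tipped over (distance of wooden_bird from where it was at the start of the episode above 0.025 m or angle between wooden_bird's own z axis and vertical above 0.5 rad).
It fails at once if the potted succulent is pushed more than 25 mm from its place or tipped over (distance of succulent from where it was at the start of the episode above 0.025 m or angle between succulent's own z axis and vertical above 0.5 rad).
It also fails if it takes over 115 s, if anything falls off the work surface, if the arm or the gripper's body presses on something with over 40 N, if the wrist force passes 120 N, or if a joint passes its speed limit or range.

ROBOT

A 6-joint arm with a two-finger parallel gripper is mounted at the origin on the work surface. World frame = base frame: x ahead of the robot, y to its left, z up, the work surface at z = 0. Lengths are in mm, angles in rad, forces in N, time in s.
With the tool pointing down it reaches from about 350 to 875 mm from the base axis. Payload 4.2 kg.
Tool frame: the origin (TCP) lies midway between the tips of the shut fingers; the grasp point (between the pads) lies 19 mm behind it; z points along the fingers, y is the line along which they close (so a half turn about z gives the same grasp; the last joint's range is limited). The gripper opens to 85 mm and grips with 20 to 120 N. Pads are 22 mm wide; open, the fingers measure 114 mm over their backs; the gripper's body (76 mm by 85 mm) begins 54 mm behind the grasp point. The pads swing forward as they close: fully open they stand 13 mm farther back than shut.
Start: joints at [-1.056, 0.385, 0.008, 0, -1.194, -0.259], TCP at [158.154, -604.638, 231.312] pointing down, gripper open.
Joint ranges: [-3.14, 3.14], [-1.21, 2.06], [-1.07, 1.41], [-3.16, 2.05], [-2.99, -0.16], [-3.1, 3.1]. Speed limits (rad/s): [2.79, 2.79, 3.14, 3.14, 3.14, 3.14].

INTERFACE

Orientations are given as a unit quaternion [x, y, z, w].
In Python, from bench import read_state, get_image, job_done gives the robot as it stands.
- The arm moves only by the tool servo_tool, never from a script. Its arguments are lists of equal length, an entry for each row: "rotation": the turn, a rotation vector about the world's x, y, z scaled (see below), a list of three; "slide": the shift along the world's x, y, z scaled (see below), a list of three; "grip": the opening, from -1 (shut) to 1 (fully open). In form: {"rotation": [[rx, ry, rz], ...], "slide": [[tx, ty, tz], ...], "grip": [grip, ...]}. A call has 1 to 8 rows; each row is the pose to reach, as a shift and turn from the pose commanded when the call began, turning the shorter way round; what a row does not reach only later rows make up. The controller multiplies each number of a shift by 0.2 m and each number of a turn by 360 degrees. A row lasts 1/8 s, in which the tool goes at most 62.5 mm and 10.7 degrees, less where a joint would pass 70% of its speed; a pose out of reach is approached as far as the arm can. A call with a number of a shift or a turn outside -1 to 1 is refused whole. A call with a gripper value outside its range is refused whole. The fingers move at their own pace and stop on an object; the grip force is fixed at half the most. Time passes only in rows, so rows that repeat a pose let the fingers close. It gives the time, the measured TCP pose, the force, the opening and the grip force at its end, in the units of the state.
- read_state(): the state, without advancing time (a new reading comes with each control period).
- get_image(name): name is "scene" or "top" or "wrist"; returns a dict with "image" (384x512x3 uint8, red, green, blue), "depth" (384x512 float32, mm along the optical axis (not along the pixel's ray), 0 where there is no reading), "camera_matrix" (3x3 intrinsics, pixels), "k1" (the pictures are not rectified: a ray, as slopes to the right and down, at radius r is drawn at 1 + k1 r^2 times it, then the intrinsics apply), "rvec" (rotation vector, rad) and "tvec" (3), from world to camera coordinates, as OpenCV has them; the wrist camera has in their place "hand_eye" (4x4, takes a point from camera to tool coordinates, whose origin is the TCP and whose axes are the flange's). Camera axes: x right, y down, z forward; pixel columns grow to the right and rows downward; lengths in mm; the calibration is good to about 2 mm. A picture is of the moment at which its call begins: read the wrist's pose just before it.
- job_done(): hands the job in; it is judged then, once.
The state is a dict: "clock": time; "joints": joint angles; "joint_vel": joint speeds; "joint_efforts": joint torques, N m; "position": TCP position; "ee_rot": TCP orientation; "contact_force": force on the tool from outside, world axes, zero at the start; "wrist_torque": the same for the moment, N m; "gripper_width": finger opening in mm; "grasp_force": force on a finger pad.
Only numpy, scipy, OpenCV 4.12 (cv2) and the standard library are available. Lean on these libraries where they do the work, as an engineer would, in place of code of your own. Each camera call takes 0.05 s, during which the arm holds its last target. There are 200 camera calls.

## Working session

There is one attempt and no reset: what is moved stays moved. The work goes in short steps, Python scripts to look and compute and a tool call to move; the robot and the scene stay as the last step left them, time stands still between calls to the robot, and variables do not carry over. Pictures are saved under pics/ and viewed, at most 14 in all, crops included, and the job is handed in when it is done.

Besides the shell and the picture viewer there is one more tool, called as name(argument=value, ...), one argument or row to a line, values as JSON. servo_tool: Moves the arm, as the interface text tells. Shifts and turns lie within -1 to 1; 1 stands for 0.2 m of shift or 360 degrees of turn. Its arguments: {"type":"object","properties":{"rotation":{"type":"array","items":{"type":"array","items":{"type":"number","minimum":-1,"maximum":1}}},"slide":{"type":"array","items":{"type":"array","items":{"type":"number","minimum":-1,"maximum":1}}},"grip":{"type":"array","items":{"type":"number"}}},"required":["rotation","slide","grip"]}

```bash
ls; mkdir -p pics; cat > h.py <<'E'
import numpy as np, cv2
from bench import read_state, get_image, job_done
from scipy.spatial.transform import Rotation as R
def grab(name, fn=None):
    s=read_state(); d=get_image(name)
    if name=="wrist":
        H=np.array(d["hand_eye"]); T=np.eye(4); T[:3,:3]=R.from_quat(s["ee_rot"]).as_matrix(); T[:3,3]=s["position"]
        d["c2w"]=T@H
    else:
        M=np.eye(4); M[:3,:3]=cv2.Rodrigues(np.array(d["rvec"],float))[0]; M[:3,3]=np.ravel(d["tvec"]); d["c2w"]=np.linalg.inv(M)
    if fn: cv2.imwrite("pics/"+fn, d["image"][:,:,::-1])
    return d
def rays(d,uv):
    K=np.array(d["camera_matrix"]); uv=np.atleast_2d(uv).astype(float)
    p=np.c_[(uv[:,0]-K[0,2])/K[0,0],(uv[:,1]-K[1,2])/K[1,1]]; q=p.copy()
    for _ in range(20): q=p/(1+d["k1"]*(q**2).sum(1,keepdims=True))
    return np.c_[q,np.ones(len(q))]
def on_plane(d,uv,z):
    v=rays(d,uv)@d["c2w"][:3,:3].T; o=d["c2w"][:3,3]
    return o+v*((z-o[2])/v[:,2])[:,None]
def by_depth(d,uv):
    uv=np.atleast_2d(uv).astype(int); z=d["depth"][uv[:,1],uv[:,0]]
    return (rays(d,uv)*z[:,None])@d["c2w"][:3,:3].T+d["c2w"][:3,3]
def cloud(d):
    v,u=np.mgrid[0:384,0:512]; P=by_depth(d,np.c_[u.ravel(),v.ravel()]).reshape(384,512,3); P[d["depth"]==0]=np.nan; return P
E
python3 - <<'E'
from h import *
for n in("top","scene"):
    d=grab(n,n+"0.png"); print(n,d["c2w"].round(2).tolist(),(d["depth"]>0).mean(),d["k1"],d["camera_matrix"])
s=read_state();print(s)
E
```

```text
pics
top [[-0.02, -0.98, 0.18, 295.26], [-1.0, 0.02, 0.01, 0.41], [-0.01, -0.18, -0.98, 949.44], [0.0, 0.0, 0.0, 1.0]] 0.9957936604817709 0.029235216126701928 [[392.99008541   0.         261.02836174]
 [  0.         392.99008541 189.88950009]
 [  0.           0.           1.        ]]
scene [[-0.27, 0.65, -0.71, 1184.97], [0.96, 0.19, -0.19, 183.02], [0.01, -0.73, -0.68, 714.58], [0.0, 0.0, 0.0, 1.0]] 0.995880126953125 -0.10950619125960326 [[353.79514755   0.         259.19170172]
 [  0.         353.79514755 194.52834749]
 [  0.           0.           1.        ]]
{'clock': 0.1, 'joints': array([-1.05636468e+00,  3.85475240e-01,  6.78092399e-03, -4.58353190e-04,
       -1.19400472e+00, -2.58600189e-01]), 'joint_vel': array([-0.00017166, -0.00087599,  0.002689  ,  0.00129059, -0.00074863,
        0.00125138]), 'joint_efforts': array([-5.84689697e-04, -3.93317878e+01,  1.88929081e+01,  4.19801965e+00,
       -2.58372602e-03,  2.09791246e-06]), 'position': array([ 158.04909139, -604.15051108,  230.33739197]), 'ee_rot': array([-1.27483282e-01,  9.91840240e-01,  9.61473782e-04, -1.61322206e-04]), 'contact_force': array([-0.0391406 ,  0.33394463, -0.25288626]), 'wrist_torque': array([0.04233463, 0.00701394, 0.00246348]), 'grasp_force': 0.0, 'gripper_width': 85.79894715355121}
```

View pics/top0.png

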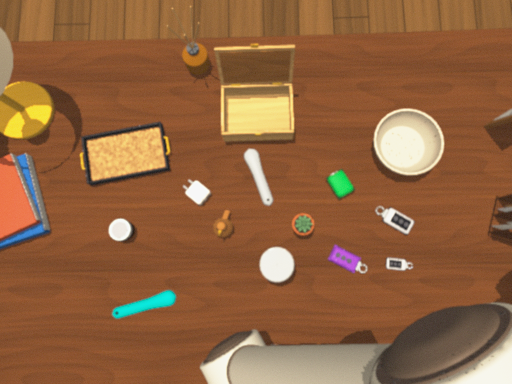

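View pics/scene0.png

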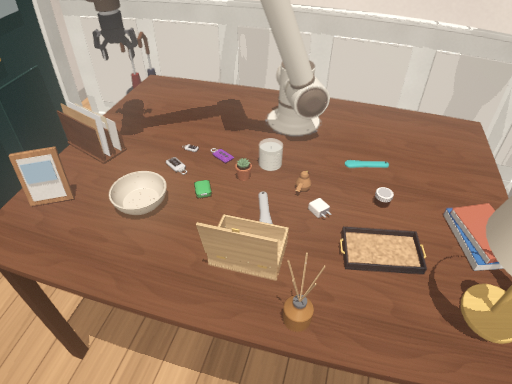

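The top view shows the fob (400,220), the green case (340,184), the charger (197,192), the steel shoehorn (258,178) and the jar (120,230). The bowl is at (408,142), the box at (258,95) and the tray at (126,154). The bird is at (224,226) and the succulent at (303,225). The decoys are the small fob, the purple fob and the teal horn.

```bash
python3 - <<'E'
from h import *
d=grab("top"); P=cloud(d); Z=P[:,:,2]
print("table z",np.nanmedian(Z[280:300,180:250]),np.nanstd(Z[280:300,180:250]))
m=((Z>5)&(P[:,:,0]<760)).astype(np.uint8)
n,L,st,c=cv2.connectedComponentsWithStats(m)
for i in range(1,n):
    if st[i,4]<40: continue
    Q=P[L==i]; zt=np.percentile(Q[:,2],90)
    r=cv2.minAreaRect(Q[:,:2].astype(np.float32))
    print(c[i].round(),st[i,4],"ztop %.1f"%zt,"ctr",np.round(r[0]),"size",np.round(r[1]),"ang",round(r[2]),"med",np.median(Q,0).round())
s=grab("scene"); PS=cloud(s)
mS=((PS[:,:,2]>5)&(PS[:,:,0]<760)).astype(np.uint8)
n,L,st,c=cv2.connectedComponentsWithStats(mS)
for i in range(1,n):
    if st[i,4]<40: continue
    Q=PS[L==i]; r=cv2.minAreaRect(Q[:,:2].astype(np.float32))
    print("S",c[i].round(),st[i,4],"ztop %.1f"%np.percentile(Q[:,2],90),np.round(r[0]),np.round(r[1]),round(r[2]))
E
```

```text
table z -0.27067125902590305 1.6852943206787125
[ 21. 100.] 3179 ztop 246.0 ctr [686. 573.] size [150. 172.] ang 4 med [680. 585.  16.]
[256.  90.] 6348 ztop 163.6 ctr [672.  16.] size [155. 175.] ang 0 med [715.  16.  56.]
[408. 141.] 3500 ztop 50.9 ctr [ 569. -338.] size [160. 160.] ang 24 med [ 577. -352.   18.]
[501. 120.] 249 ztop 84.6 ctr [ 634. -574.] size [23. 87.] ang 49 med [ 610. -551.   50.]
[125. 153.] 3586 ztop 23.3 ctr [566. 344.] size [123. 217.] ang 10 med [566. 345.   8.]
[259. 175.] 593 ztop 11.6 ctr [501.  16.] size [148.  34.] ang 16 med [504.  15.   9.]
[ 20. 201.] 3521 ztop 51.1 ctr [455. 601.] size [202. 116.] ang 18 med [442. 576.  48.]
[340. 183.] 488 ztop 26.8 ctr [ 478. -181.] size [61. 47.] ang 28 med [ 476. -180.   24.]
[197. 192.] 387 ztop 30.2 ctr [468. 169.] size [64. 43.] ang 49 med [462. 163.  27.]
[502. 219.] 850 ztop 58.9 ctr [ 387. -560.] size [ 55. 101.] ang 71 med [ 382. -546.   17.]
[397. 220.] 498 ztop 16.6 ctr [ 390. -308.] size [83. 43.] ang 60 med [ 386. -310.   14.]
[223. 225.] 355 ztop 59.6 ctr [386. 103.] size [62. 45.] ang 1 med [378. 
[... 984 characters left out ...]
164 ztop 16.0 [ 298. -185.] [78. 37.] 63
S [176. 164.] 185 ztop 16.4 [ 393. -303.] [88. 40.] 59
S [243. 168.] 265 ztop 62.7 [382. -79.] [42. 49.] 45
S [365. 163.] 208 ztop 10.9 [205. 288.] [ 29. 143.] 15
S [138. 192.] 1932 ztop 50.6 [ 568. -336.] [160. 159.] 50
S [303. 182.] 238 ztop 56.9 [386. 102.] [39. 57.] 47
S [203. 188.] 254 ztop 25.8 [ 477. -178.] [66. 47.] 29
S [383. 196.] 298 ztop 40.7 [375. 340.] [52. 49.] 3
S [246. 243.] 4382 ztop 167.2 [591.  19.] [174. 317.] 90
S [484. 234.] 3482 ztop 277.5 [556. 579.] [155. 419.] 84
S [319. 207.] 265 ztop 28.4 [468. 170.] [60. 41.] 52
S [382. 250.] 2786 ztop 22.6 [566. 344.] [126. 216.] 10
S [489. 311.] 2431 ztop 18.8 [682. 592.] [118. 149.] 80
```

servo_tool(
  rotation=[
    [0,0,0.06],
    [0,0,0.06],
    [0,0,0.06],
    [0,0,0.06],
  ],
  slide=[
    [0.58,0.74,0],
    [0.58,0.74,0],
    [0.58,0.74,0],
    [0.58,0.74,0],
  ],
  grip=[1,1,1,1],
)

```text
clock: 0.7
position: [276.2, -453.9, 231.7]
ee_rot: [-0.314, 0.949, -0.0, 0.0]
contact_force: [-0.8, -0.4, -0.2]
gripper_width: 85.3
grasp_force: 0.0
```

servo_tool(
  rotation=[
    [0,0,0.06],
    [0,0,0.06],
    [0,0,0.06],
    [0,0,0.06],
  ],
  slide=[
    [0.58,0.74,-0.1],
    [0.58,0.74,-0.1],
    [0.58,0.74,-0.1],
    [0.58,0.74,-0.1],
  ],
  grip=[1,1,1,1],
)

```text
clock: 1.2
position: [391.8, -306.6, 210.9]
ee_rot: [-0.486, 0.874, 0.0, -0.0]
contact_force: [-0.2, -0.9, -0.2]
gripper_width: 85.2
grasp_force: 0.0
```

```bash
cat >> h.py <<'E'
def tool():
    s=read_state(); y=R.from_quat(s["ee_rot"]).as_matrix()[:,1]
    return s["position"], np.degrees(np.arctan2(y[1],y[0])), s
def comps(d,lo=5,hi=120,near=None,rad=150):
    P=cloud(d); m=((P[:,:,2]>lo)&(P[:,:,2]<hi)).astype(np.uint8)
    n,L,st,c=cv2.connectedComponentsWithStats(m,connectivity=4); out=[]
    for i in range(1,n):
        if st[i,4]<60: continue
        Q=P[L==i]; r=cv2.minAreaRect(Q[:,:2].astype(np.float32)); ctr=np.array(r[0])
        if near is not None and np.linalg.norm(ctr-near)>rad: continue
        (w,h),a=r[1],r[2]; ang=a if w>h else a+90
        out.append((c[i].round(),ctr,max(w,h),min(w,h),ang,np.percentile(Q[:,2],90),L==i,Q))
        print("px",c[i].round(),"ctr",ctr.round(1),"LxW %.0f %.0f"%(max(w,h),min(w,h)),"long ang %.1f"%ang,"ztop %.1f"%np.percentile(Q[:,2],90),"med",np.median(Q[:,:2],0).round(1))
    return out
def pose():
    p,y,s=tool(); print("tcp",p.round(1),"yaw %.1f"%y,"j",s["joints"].round(2),"F",s["contact_force"].round(1),"w %.1f gf %.1f t %.1f"%(s["gripper_width"],s["grasp_force"],s["clock"]))
E
python3 - <<'E'
from h import *
pose(); d=grab("wrist","w1.png"); print(d["c2w"].round(2).tolist(),(d["depth"]>0).mean()); comps(d,near=(390,-308))
E
```

```text
tcp [ 391.8 -306.6  210.9] yaw 148.1 j [-0.34  0.19 -0.33 -0.   -1.06 -0.22] F [-0.2 -0.9 -0.2] w 85.2 gf 0.0 t 1.2
[[-0.85, 0.51, 0.15, 354.69], [0.53, 0.82, 0.23, -365.7], [-0.0, 0.27, -0.96, 353.25], [0.0, 0.0, 0.0, 1.0]] 0.9959259033203125
px [330. 128.] ctr [ 283.9 -302.3] LxW 49 25 long ang 82.1 ztop 10.4 med [ 284.1 -302.8]
px [255. 164.] ctr [ 390.4 -304.1] LxW 90 37 long ang 57.5 ztop 15.2 med [ 384.4 -314.3]
```

View pics/w1.png

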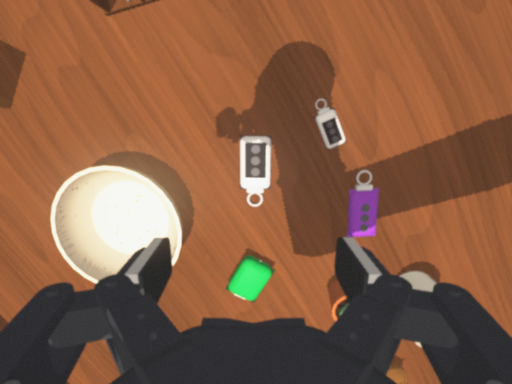

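The fob lies at (255,164) with its ring at the bottom (255,198), pointing to world +x+y. That puts the slab centre near (385,-313).

servo_tool(
  rotation=[
    [0,0,0],
    [0,0,0],
    [0,0,0],
    [0,0,0],
    [0,0,0],
    [0,0,0],
  ],
  slide=[
    [-0.034,-0.032,-0.3],
    [-0.034,-0.032,-0.6],
    [-0.034,-0.032,-0.85],
    [-0.034,-0.032,-0.95],
    [-0.034,-0.032,-1],
    [-0.034,-0.032,-1],
  ],
  grip=[0.4,0.4,0.4,0.4,0.4,0.4],
)

```text
clock: 2.0
position: [383.0, -316.0, 11.2]
ee_rot: [-0.483, 0.876, 0.0, -0.0]
contact_force: [-0.8, 0.0, 0.1]
gripper_width: 59.7
grasp_force: 0.0
```

servo_tool(
  rotation=[
    [0,0,0],
    [0,0,0],
    [0,0,0],
    [0,0,0],
    [0,0,0],
  ],
  slide=[
    [0,0,-0.035],
    [0,0,-0.04],
    [0,0,-0.04],
    [0,0,-0.04],
    [0,0,-0.04],
  ],
  grip=[0.4,-0.5,-1,-1,-1],
)

```text
clock: 2.62
position: [383.9, -315.2, 4.0]
ee_rot: [-0.484, 0.875, -0.001, 0.0]
contact_force: [0.0, 0.3, 5.3]
gripper_width: 36.0
grasp_force: 60.6
```

servo_tool(
  rotation=[
    [0,0,0],
    [0,0,0],
    [0,0,0],
    [0,0,0],
    [0,0,0],
    [0,0,0],
    [0,0,0],
  ],
  slide=[
    [0,0,0.25],
    [0,0,0.5],
    [0.25,-0.03,0.5],
    [0.5,-0.06,0.5],
    [0.75,-0.1,0.5],
    [0.93,-0.12,0.5],
    [0.93,-0.12,0.5],
  ],
  grip=[-1,-1,-1,-1,-1,-1,-1],
)

```text
clock: 3.5
position: [571.2, -338.7, 101.8]
ee_rot: [-0.484, 0.875, 0.0, -0.0]
contact_force: [-0.9, -1.3, -0.1]
gripper_width: 36.0
grasp_force: 60.4
```

servo_tool(
  rotation=[
    [0,0,0],
    [0,0,0],
    [0,0,0],
    [0,0,0],
    [0,0,0],
    [0,0,0],
  ],
  slide=[
    [0,0,-0.2],
    [0,0,-0.38],
    [0,0,-0.45],
    [0,0,-0.455],
    [0,0,-0.455],
    [0,0,-0.455],
  ],
  grip=[-1,-1,-1,-1,0.1,0.2],
)

```text
clock: 4.25
position: [569.8, -339.3, 13.3]
ee_rot: [-0.484, 0.875, -0.001, 0.001]
contact_force: [-0.1, -0.5, 0.2]
gripper_width: 51.4
grasp_force: 0.0
```

servo_tool(
  rotation=[
    [0,0,0],
    [0,0,0],
    [0,0,-0.03],
    [0,0,-0.06],
    [0,0,-0.083],
    [0,0,-0.083],
    [0,0,-0.083],
    [0,0,-0.083],
  ],
  slide=[
    [0,0,0.3],
    [0,0,0.6],
    [-0.1,0.2,0.8],
    [-0.25,0.4,0.9],
    [-0.4,0.65,0.9],
    [-0.465,0.8,0.9],
    [-0.465,0.8,0.9],
    [-0.465,0.8,0.9],
  ],
  grip=[0.3,0.3,1,1,1,1,1,1],
)

```text
clock: 5.25
position: [476.9, -179.3, 193.0]
ee_rot: [-0.242, 0.97, -0.0, 0.001]
contact_force: [0.3, -0.5, 0.7]
gripper_width: 85.2
grasp_force: 0.0
```

```bash
python3 - <<'E'
from h import *
pose(); d=grab("wrist","w2.png"); comps(d,near=(477,-179)); comps(d,near=(570,-338),lo=14,hi=30)
E
```

```text
tcp [ 476.9 -179.3  193. ] yaw 118.0 j [-0.04  0.22 -0.33  0.   -1.02 -1.04] F [ 0.3 -0.5  0.7] w 85.2 gf 0.0 t 5.2
px [376. 140.] ctr [377.7 -84.2] LxW 49 49 long ang 103.2 ztop 64.3 med [379.3 -90.9]
px [253. 173.] ctr [ 476.  -180.9] LxW 61 46 long ang 29.1 ztop 25.3 med [ 473.4 -181.7]
px [ 82. 183.] ctr [ 571.  -342.1] LxW 139 132 long ang 47.4 ztop 28.1 med [ 593.  -368.7]
px [102. 182.] ctr [ 570.5 -334.9] LxW 73 38 long ang 59.2 ztop 22.5 med [ 567.6 -334.9]
```

View pics/w2.png

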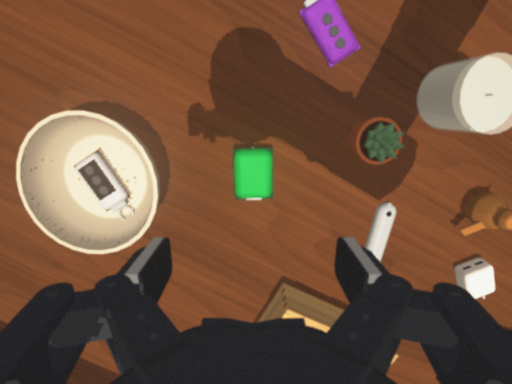

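The fob rests flat at the bowl's centre (102,182). The case is at (253,173), and the shoehorn's handle points toward the robot at (388,212).

servo_tool(
  rotation=[
    [0,0,0.003],
    [0,0,0.003],
    [0,0,0.003],
    [0,0,0.003],
    [0,0,0.003],
    [0,0,0.003],
    [0,0,0.003],
    [0,0,0.003],
  ],
  slide=[
    [-0.005,-0.008,-0.3],
    [-0.005,-0.008,-0.6],
    [-0.005,-0.008,-0.82],
    [-0.005,-0.008,-0.91],
    [-0.005,-0.008,-0.94],
    [-0.005,-0.008,-0.945],
    [-0.005,-0.008,-0.945],
    [-0.005,-0.008,-0.945],
  ],
  grip=[0.7,0.7,0.7,0.7,0.7,-1,-1,-1],
)

```text
clock: 6.3
position: [476.0, -180.7, 4.2]
ee_rot: [-0.251, 0.968, -0.0, 0.001]
contact_force: [0.4, 0.3, 0.2]
gripper_width: 44.9
grasp_force: 62.3
```

```bash
python3 - <<'E'
from h import *
pose(); d=grab("top"); P=cloud(d); Q=P[(P[:,:,2]>44)&(P[:,:,2]<62)&(P[:,:,0]>560)&(P[:,:,0]<730)&(abs(P[:,:,1]-16)<110)]
r=cv2.minAreaRect(Q[:,:2].astype(np.float32)); print("box walls",r, np.percentile(Q[:,2],[10,50,90]))
F=P[(P[:,:,2]<12)&(P[:,:,2]>2)&(P[:,:,0]>590)&(P[:,:,0]<730)&(abs(P[:,:,1]-16)<90)]
print("floor z",np.median(F[:,2]),F[:,:2].min(0),F[:,:2].max(0))
for x in range(590,740,10):
    q=P[(abs(P[:,:,0]-x)<5)&(abs(P[:,:,1]-16)<60)]; print(x,q[:,2].min().round(),q[:,2].max().round(),end="; ")
T=P[(P[:,:,2]>17)&(P[:,:,2]<30)&(abs(P[:,:,0]-566)<90)&(abs(P[:,:,1]-344)<125)]
print("tray rim",cv2.minAreaRect(T[:,:2].astype(np.float32)),np.median(T[:,2]))
C=P[(abs(P[:,:,0]-566)<30)&(abs(P[:,:,1]-344)<50)]; print("cork z",np.median(C[:,2]))
E
```

```text
tcp [ 476.  -180.7    4.2] yaw 119.1 j [-0.04  0.48 -0.54 -0.   -0.55 -1.02] F [0.4 0.3 0.2] w 44.9 gf 62.3 t 6.3
box walls ((659.0087280273438, 16.318328857421875), (127.05029296875, 174.29995727539062), 0.10749717801809311) [48.96492262 55.7217098  59.3828757 ]
floor z 6.401211666672566 [593.25935598 -64.70264505] [716.17923383 103.29617745]
590 -0.0 3.0; 600 -1.0 58.0; Traceback (most recent call last):
  File "<stdin>", line 7, in <module>
    return umr_minimum(a, axis, None, out, keepdims, initial, where)
ValueError: zero-size array to reduction operation minimum which has no identity
```

servo_tool(
  rotation=[
    [0,0,0],
    [0,0,0.03],
    [0,0,0.06],
    [0,0,0.09],
    [0,0,0.12],
    [0,0,0.15],
    [0,0,0.169],
    [0,0,0.169],
  ],
  slide=[
    [0,0,0.3],
    [0,0,0.55],
    [0.15,0.15,0.55],
    [0.35,0.35,0.55],
    [0.55,0.5,0.55],
    [0.75,0.65,0.55],
    [0.895,0.795,0.55],
    [0.895,0.795,0.55],
  ],
  grip=[-1,-1,-1,-1,-1,-1,-1,-1],
)

```text
clock: 7.35
position: [655.9, -19.4, 112.9]
ee_rot: [0.707, -0.707, 0.0, -0.0]
contact_force: [-0.6, 0.4, -0.9]
gripper_width: 44.4
grasp_force: 62.4
```

servo_tool(
  rotation=[
    [0,0,0],
    [0,0,0],
    [0,0,0],
    [0,0,0],
    [0,0,0],
    [0,0,0],
    [0,0,0],
  ],
  slide=[
    [0,0,-0.2],
    [0,0,-0.35],
    [0,0,-0.45],
    [0,0,-0.5],
    [0,0,-0.515],
    [0,0,-0.515],
    [0,0,-0.515],
  ],
  grip=[-1,-1,-1,-1,-1,0.35,0.35],
)

```text
clock: 8.22
position: [655.1, -21.6, 11.5]
ee_rot: [-0.706, 0.708, -0.001, 0.001]
contact_force: [0.1, 0.5, 0.1]
gripper_width: 57.8
grasp_force: 0.0
```

servo_tool(
  rotation=[
    [0,0,0],
    [0,0,0],
    [0,0,-0.03],
    [0,0,-0.06],
    [0,0,-0.09],
    [0,0,-0.114],
    [0,0,-0.114],
    [0,0,-0.114],
  ],
  slide=[
    [0,0,0.3],
    [0,0,0.6],
    [-0.1,0.1,0.8],
    [-0.3,0.3,0.9],
    [-0.5,0.5,0.9],
    [-0.75,0.7,0.9],
    [-0.96,0.9,0.9],
    [-0.96,0.92,0.9],
  ],
  grip=[0.35,0.35,1,1,1,1,1,1],
)

```text
clock: 9.22
position: [460.1, 164.4, 191.7]
ee_rot: [-0.416, 0.909, 0.0, 0.001]
contact_force: [1.0, -0.4, 0.8]
gripper_width: 84.9
grasp_force: 0.0
```

```bash
python3 - <<'E'
from h import *
pose(); d=grab("wrist","w3.png"); comps(d,near=(466,168)); comps(d,near=(656,-20),lo=22,hi=38,rad=60)
P=cloud(d)
m=(P[:,:,2]>23)&(P[:,:,2]<34)&(abs(P[:,:,0]-466)<45)&(abs(P[:,:,1]-168)<45); print(cv2.minAreaRect(P[m][:,:2].astype(np.float32)))
E
```

```text
tcp [460.1 164.4 191.7] yaw 139.2 j [ 0.68  0.19 -0.38 -0.   -1.   -1.39] F [ 1.  -0.4  0.8] w 84.9 gf 0.0 t 9.2
px [272.  84.] ctr [382.   98.2] LxW 62 45 long ang 139.1 ztop 60.0 med [381.1 101.8]
px [251. 176.] ctr [466.5 168.5] LxW 62 41 long ang 49.7 ztop 28.3 med [460.8 162.2]
px [  7. 128.] ctr [636.7 -63.9] LxW 46 3 long ang 0.3 ztop 36.2 med [632.  -63.6]
px [ 28. 165.] ctr [653.2 -21.2] LxW 61 47 long ang 89.2 ztop 31.6 med [647.7 -19.1]
((461.73016357421875, 162.99302673339844), (46.62575149536133, 40.954288482666016), 50.176292419433594)
```

View pics/w3.png

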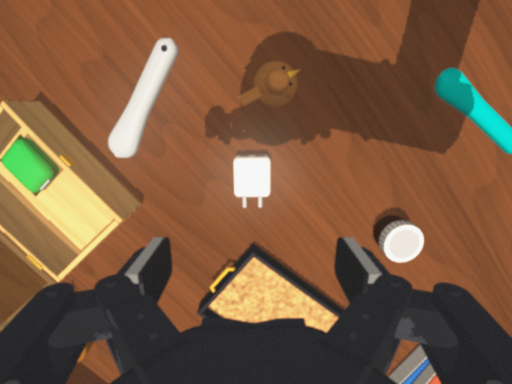

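The case is flat in the box at (28,165). The charger block is at (251,176) with its prongs toward +x+y.

servo_tool(
  rotation=[
    [0,0,0.002],
    [0,0,0.002],
    [0,0,0.002],
    [0,0,0.002],
    [0,0,0.002],
    [0,0,0.002],
    [0,0,0.002],
    [0,0,0.002],
  ],
  slide=[
    [0.01,-0.007,-0.3],
    [0.01,-0.007,-0.6],
    [0.01,-0.007,-0.82],
    [0.01,-0.007,-0.91],
    [0.01,-0.007,-0.935],
    [0.01,-0.007,-0.935],
    [0.01,-0.007,-0.935],
    [0.01,-0.007,-0.935],
  ],
  grip=[0.6,0.6,0.6,0.6,0.6,-1,-1,-1],
)

```text
clock: 10.28
position: [465.3, 161.5, 4.5]
ee_rot: [-0.419, 0.908, 0.0, 0.001]
contact_force: [-0.5, -1.1, 3.0]
gripper_width: 41.1
grasp_force: 61.9
```

servo_tool(
  rotation=[
    [0,0,0],
    [0,0,0],
    [0,0,0.03],
    [0,0,0.06],
    [0,0,0.09],
    [0,0,0.111],
    [0,0,0.111],
    [0,0,0.111],
  ],
  slide=[
    [0,0,0.3],
    [0,0,0.55],
    [0.15,-0.1,0.55],
    [0.4,-0.25,0.55],
    [0.65,-0.4,0.55],
    [0.85,-0.52,0.55],
    [0.955,-0.59,0.55],
    [0.955,-0.59,0.55],
  ],
  grip=[-1,-1,-1,-1,-1,-1,-1,-1],
)

```text
clock: 11.28
position: [656.1, 41.7, 112.8]
ee_rot: [-0.703, 0.711, 0.0, -0.0]
contact_force: [-1.3, -0.7, -1.3]
gripper_width: 40.9
grasp_force: 61.5
```

servo_tool(
  rotation=[
    [0,0,0],
    [0,0,0],
    [0,0,0],
    [0,0,0],
    [0,0,0],
    [0,0,0],
    [0,0,0],
  ],
  slide=[
    [0,0,-0.2],
    [0,0,-0.35],
    [0,0,-0.45],
    [0,0,-0.5],
    [0,0,-0.515],
    [0,0,-0.515],
    [0,0,-0.515],
  ],
  grip=[-1,-1,-1,-1,-1,0.3,0.3],
)

```text
clock: 12.15
position: [656.2, 43.2, 11.5]
ee_rot: [-0.704, 0.71, -0.001, 0.001]
contact_force: [-0.8, 0.7, 0.0]
gripper_width: 55.5
grasp_force: 0.0
```

servo_tool(
  rotation=[
    [0,0,0],
    [0,0,0],
    [0,0,-0.03],
    [0,0,-0.06],
    [0,0,-0.09],
    [0,0,-0.12],
    [0,0,-0.15],
    [0,0,-0.18],
  ],
  slide=[
    [0,0,0.3],
    [0,0,0.6],
    [-0.1,0,0.8],
    [-0.3,-0.05,0.9],
    [-0.5,-0.1,0.9],
    [-0.7,-0.13,0.9],
    [-0.78,-0.135,0.9],
    [-0.78,-0.135,0.9],
  ],
  grip=[0.3,0.3,1,1,1,1,1,1],
)

```text
clock: 13.15
position: [498.3, 15.7, 191.6]
ee_rot: [-0.214, 0.977, 0.0, 0.001]
contact_force: [-0.1, 0.4, 0.2]
gripper_width: 84.9
grasp_force: 0.0
```

```bash
python3 - <<'E'
from h import *
pose(); d=grab("wrist","w4.png"); o=comps(d,lo=4,near=(501,16),rad=60); P=cloud(d)
for c in o:
    if c[2]>120:
        a=np.radians(c[4]); u=np.array([np.cos(a),np.sin(a)]); n=np.array([-u[1],u[0]]); q=c[7][:,:2]-c[1]
        for s in range(-75,80,10):
            k=abs(q@u-s)<4
            if k.any(): print(s,(q[k]@n).min().round(),(q[k]@n).max().round(),"z",c[7][k][:,2].max().round(),end="; ")
comps(d,near=(656,15),lo=22,hi=40,rad=70)
E
```

```text
tcp [498.3  15.7 191.6] yaw 114.7 j [ 0.36  0.2  -0.36 -0.   -1.01 -1.5 ] F [-0.1  0.4  0.2] w 84.9 gf 0.0 t 13.2
px [252. 174.] ctr [499.8  17.3] LxW 149 34 long ang 16.5 ztop 10.0 med [500.1  14.5]
-75 -11.0 1.0 z 8.0; -65 -17.0 8.0 z 11.0; -55 -17.0 8.0 z 12.0; -45 -16.0 8.0 z 11.0; -35 -16.0 8.0 z 11.0; -25 -16.0 9.0 z 11.0; -15 -15.0 9.0 z 11.0; -5 -14.0 10.0 z 11.0; 5 -14.0 10.0 z 12.0; 15 -15.0 12.0 z 11.0; 25 -15.0 13.0 z 11.0; 35 -16.0 15.0 z 11.0; 45 -17.0 16.0 z 11.0; 55 -17.0 17.0 z 11.0; 65 -16.0 16.0 z 10.0; 75 -7.0 6.0 z 6.0; px [217. 248.] ctr [594.9  15.9] LxW 173 3 long ang 90.4 ztop 38.2 med [594.8  12.2]
px [184. 275.] ctr [653.9 -13.8] LxW 47 45 long ang 179.5 ztop 31.4 med [646.9 -10.5]
px [222. 293.] ctr [652.9  43.9] LxW 49 42 long ang 89.2 ztop 34.6 med [649.4  42. ]
px [180. 318.] ctr [712.5   6.4] LxW 59 4 long ang 90.2 ztop 37.6 med [712.9   8.2]
```

View pics/w4.png

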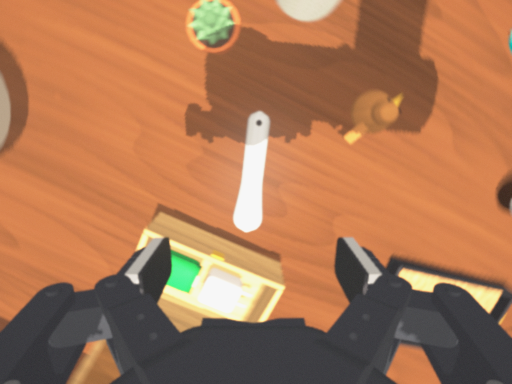

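The case and charger sit side by side in the box. The shoehorn's handle is at the top (258,118) and its blade at (248,220). I'll grip it just behind mid-length.

servo_tool(
  rotation=[
    [0,0,-0.017],
    [0,0,-0.017],
    [0,0,-0.017],
    [0,0,-0.017],
    [0,0,-0.017],
    [0,0,-0.017],
    [0,0,-0.017],
    [0,0,-0.017],
  ],
  slide=[
    [-0.023,-0.012,-0.3],
    [-0.023,-0.012,-0.6],
    [-0.023,-0.012,-0.82],
    [-0.023,-0.012,-0.91],
    [-0.023,-0.012,-0.943],
    [-0.023,-0.012,-0.946],
    [-0.023,-0.012,-0.946],
    [-0.023,-0.012,-0.946],
  ],
  grip=[0.2,0.2,0.2,0.2,0.2,0.2,-1,-1],
)

```text
clock: 14.2
position: [495.6, 13.8, 2.5]
ee_rot: [-0.165, 0.986, 0.0, 0.001]
contact_force: [-0.9, 0.5, 5.0]
gripper_width: 23.9
grasp_force: 59.0
```

servo_tool(
  rotation=[
    [0,0,0],
    [0,0,0],
    [0,0,0],
    [0,0,0],
  ],
  slide=[
    [0,0,0],
    [0,0,0.1],
    [0,0,0.3],
    [0,0,0.4],
  ],
  grip=[-1,-1,-1,-1],
)

```text
clock: 14.7
position: [495.7, 13.9, 83.4]
ee_rot: [-0.165, 0.986, 0.0, 0.002]
contact_force: [-0.0, 0.4, -1.1]
gripper_width: 23.9
grasp_force: 59.1
```

```bash
python3 - <<'E'
from h import *
pose(); s=grab("scene"); c=cv2.resize(s["image"][130:290,180:460],None,fx=2.5,fy=2.5); cv2.imwrite("pics/s5.png",c[:,:,::-1])
d=grab("top"); P=cloud(d)
T=P[(P[:,:,2]>17)&(P[:,:,2]<30)&(abs(P[:,:,0]-566)<90)&(abs(P[:,:,1]-344)<125)]
print("tray rim",cv2.minAreaRect(T[:,:2].astype(np.float32)),np.median(T[:,2]))
C=P[(abs(P[:,:,0]-566)<30)&(abs(P[:,:,1]-344)<50)]; print("cork z",np.median(C[:,2]))
C=P[(P[:,:,2]>2)&(P[:,:,2]<11)&(abs(P[:,:,0]-566)<60)&(abs(P[:,:,1]-344)<100)]
hsv=cv2.cvtColor(d["image"],cv2.COLOR_RGB2HSV); m=cv2.inRange(hsv,(10,80,120),(25,220,255)); m[(abs(P[:,:,1]-344)>98)|(abs(P[:,:,0]-566)>75)]=0
v,u=np.nonzero(cv2.morphologyEx(m,cv2.MORPH_OPEN,np.ones((5,5)))); print("cork rect",cv2.minAreaRect(on_plane(d,np.c_[u,v],6)[:,:2].astype(np.float32)))
E
```

```text
tcp [495.7  13.9  83.4] yaw 109.0 j [ 0.36  0.33 -0.5   0.   -0.73 -1.6 ] F [-0.   0.4 -1.1] w 23.9 gf 59.1 t 14.7
tray rim ((565.7733764648438, 348.0737609863281), (122.15337371826172, 207.86302185058594), 10.756831169128418) 22.782292785244636
cork z 6.687235766135871
cork rect ((566.1544189453125, 354.9024353027344), (173.26104736328125, 136.1757049560547), 87.73703002929688)
```

View pics/s5.png

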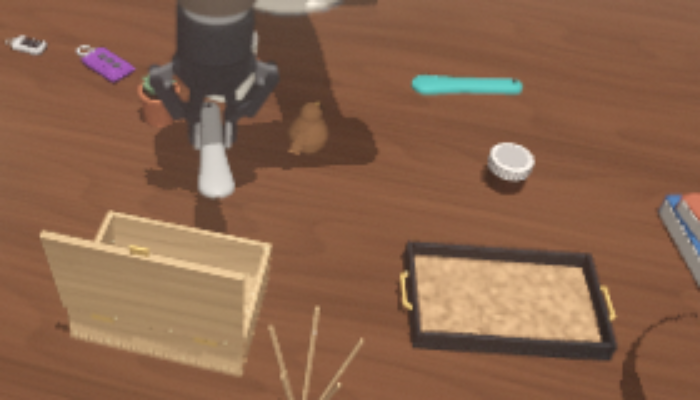

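The steel shoehorn is held level and clear at (212,150), and the tray is empty. I'm carrying it there.

servo_tool(
  rotation=[
    [0,0,0],
    [0,0,0.03],
    [0,0,0.06],
    [0,0,0.09],
    [0,0,0.114],
    [0,0,0.114],
  ],
  slide=[
    [0,0.05,0.1],
    [0.02,0.25,0.12],
    [0.05,0.5,0.12],
    [0.1,0.75,0.12],
    [0.15,0.8,0.12],
    [0.15,0.8,0.12],
  ],
  grip=[-1,-1,-1,-1,-1,-1],
)

```text
clock: 15.55
position: [524.4, 174.2, 103.9]
ee_rot: [-0.5, 0.866, 0.0, -0.001]
contact_force: [-0.2, -0.6, -1.1]
gripper_width: 24.5
grasp_force: 59.1
```

servo_tool(
  rotation=[
    [0,0,0.03],
    [0,0,0.06],
    [0,0,0.09],
    [0,0,0.114],
    [0,0,0.114],
    [0,0,0.114],
  ],
  slide=[
    [0.08,0.25,0],
    [0.15,0.5,0],
    [0.25,0.75,0],
    [0.296,0.832,0],
    [0.296,0.832,0],
    [0.296,0.832,0],
  ],
  grip=[-1,-1,-1,-1,-1,-1],
)

```text
clock: 16.3
position: [583.2, 338.2, 104.4]
ee_rot: [0.771, -0.637, -0.0, 0.001]
contact_force: [0.3, -0.8, 0.4]
gripper_width: 23.9
grasp_force: 59.2
```

```bash
python3 - <<'E'
from h import *
pose(); d=grab("top"); c=cv2.resize(d["image"][100:260,60:260],None,fx=3.5,fy=3.5); cv2.imwrite("pics/t6.png",c[:,:,::-1])
P=cloud(d); m=(P[:,:,2]>14)&(P[:,:,2]<27)&(abs(P[:,:,0]-566)<90)&(abs(P[:,:,1]-344)<125); print(cv2.minAreaRect(P[m][:,:2].astype(np.float32)))
E
```

```text
tcp [583.2 338.2 104.4] yaw -169.2 j [ 0.76  0.57 -0.02 -0.   -0.98 -0.58] F [ 0.3 -0.8  0.4] w 23.9 gf 59.2 t 16.3
((565.7283325195312, 344.0728759765625), (123.84896850585938, 216.3837890625), 10.682816505432129)
```

View pics/t6.png

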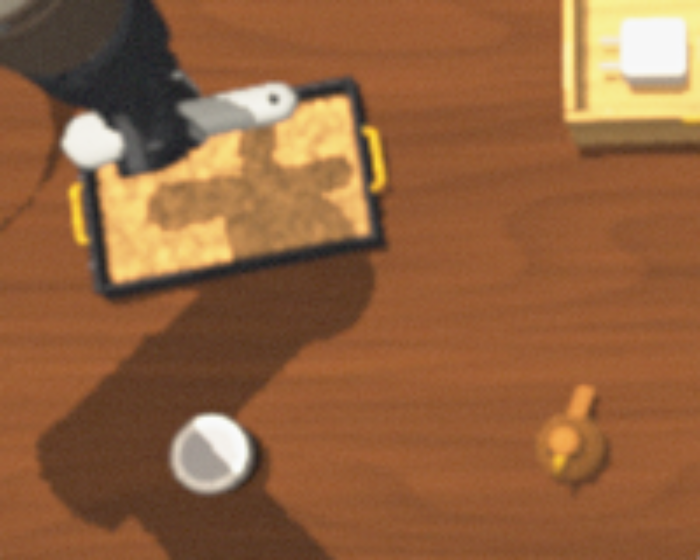

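The shoehorn hangs over the far half of the tray and runs along its length, with the handle at (270,100) in the crop. I'm lowering it.

servo_tool(
  rotation=[
    [0,0,0],
    [0,0,0],
    [0,0,0],
    [0,0,0],
    [0,0,0],
    [0,0,0],
  ],
  slide=[
    [0,0,-0.2],
    [0,0,-0.35],
    [0,0,-0.43],
    [0,0,-0.465],
    [0,0,-0.473],
    [0,0,-0.473],
  ],
  grip=[-1,-1,-1,-1,-1,-1],
)

```text
clock: 17.1
position: [584.5, 340.4, 11.6]
ee_rot: [0.772, -0.636, 0.0, -0.001]
contact_force: [0.2, -0.6, -0.5]
gripper_width: 23.8
grasp_force: 59.2
```

servo_tool(
  rotation=[
    [0,0,0],
    [0,0,0],
    [0,0,0],
    [0,0,0],
    [0,0,0],
  ],
  slide=[
    [0,0,0],
    [0,0,0],
    [0,0,0.1],
    [0,0,0.4],
    [0,0,0.7],
  ],
  grip=[-0.2,-0.2,-0.2,-0.2,1],
)

```text
clock: 17.73
position: [584.1, 339.9, 153.5]
ee_rot: [0.772, -0.636, 0.0, -0.0]
contact_force: [1.1, -0.5, 0.0]
gripper_width: 51.2
grasp_force: 0.0
```

servo_tool(
  rotation=[
    [0,0,0.03],
    [0,0,0.06],
    [0,0,0.09],
    [0,0,0.12],
    [0,0,0.15],
    [0,0,0.18],
    [0,0,0.21],
    [0,0,0.237],
  ],
  slide=[
    [-0.1,0,0.18],
    [-0.35,0,0.18],
    [-0.6,0,0.18],
    [-0.85,0,0.18],
    [-1,0,0.18],
    [-1,0,0.18],
    [-1,0,0.18],
    [-1,0,0.18],
  ],
  grip=[1,1,1,1,1,1,1,1],
)

```text
clock: 18.73
position: [384.0, 340.3, 188.4]
ee_rot: [0.998, 0.059, 0.001, -0.001]
contact_force: [-0.4, 0.1, -0.4]
gripper_width: 85.4
grasp_force: 0.0
```

```bash
python3 - <<'E'
from h import *
pose(); d=grab("wrist"); comps(d,near=(375,340),rad=60); d=grab("top","t7.png"); comps(d,near=(375,340),rad=40); P=cloud(d)
C=np.array([565.7,344.1]); a=np.radians(100.7); e1=np.array([np.cos(a),np.sin(a)]); e2=np.array([-e1[1],e1[0]]); q=(P[:,:,:2]-C)
x=q@e1; y=q@e2; m=(abs(x)<90)&(abs(y)<52)&(P[:,:,2]>12.5)
print("horn in tray rect",cv2.minAreaRect(np.c_[x[m],y[m]].astype(np.float32)),"z",np.percentile(P[:,:,2][m],[10,50,95]))
k=m&(x<-20); print("handle y",np.median(y[k]))
E
```

```text
tcp [384.  340.3 188.4] yaw -83.3 j [ 1.04  0.23 -0.33  0.   -1.01  0.65] F [-0.4  0.1 -0.4] w 85.4 gf 0.0 t 18.7
px [251. 186.] ctr [375.  341.1] LxW 50 50 long ang 174.9 ztop 40.8 med [377.4 341. ]
px [121. 230.] ctr [374.5 339.4] LxW 49 49 long ang 117.4 ztop 41.7 med [373.8 335.1]
horn in tray rect ((8.724380493164062, -3.650188446044922), (167.9554443359375, 65.99420928955078), 4.726787090301514) z [13.10839465 14.95497698 18.08445222]
handle y -17.698475142787526
```

View pics/t7.png

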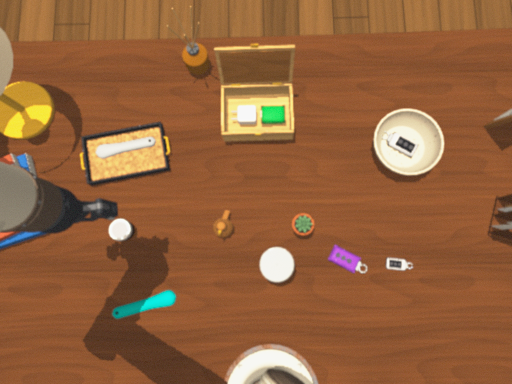

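The horn is in the tray at (125,148), the box and bowl contents look right, and the bird and succulent haven't moved. Last one: the jar at (120,230).

servo_tool(
  rotation=[
    [0,0,0.011],
    [0,0,0.011],
    [0,0,0.011],
    [0,0,0.011],
    [0,0,0.011],
    [0,0,0.011],
    [0,0,0.011],
    [0,0,0.011],
  ],
  slide=[
    [-0.045,0,-0.2],
    [-0.045,0,-0.5],
    [-0.045,0,-0.75],
    [-0.045,0,-0.85],
    [-0.045,0,-0.89],
    [-0.045,0,-0.89],
    [-0.045,0,-0.89],
    [-0.045,0,-0.89],
  ],
  grip=[1,1,1,1,1,-1,-1,-1],
)

```text
clock: 19.82
position: [375.6, 341.0, 10.2]
ee_rot: [0.996, 0.09, 0.001, -0.001]
contact_force: [-0.6, -0.4, 5.9]
gripper_width: 47.1
grasp_force: 61.6
```

servo_tool(
  rotation=[
    [0,0,0],
    [0,0,0],
    [0,0,0],
    [0,0,0],
    [0,0,0],
    [0,0,0],
    [0,0,0],
    [0,0,0],
  ],
  slide=[
    [0,0,0],
    [0,0,0.15],
    [0,0,0.35],
    [0.2,-0.05,0.35],
    [0.45,-0.1,0.35],
    [0.7,-0.17,0.35],
    [0.853,-0.204,0.35],
    [0.853,-0.204,0.35],
  ],
  grip=[-1,-1,-1,-1,-1,-1,-1,-1],
)

```text
clock: 20.82
position: [547.3, 298.3, 78.4]
ee_rot: [0.996, 0.088, 0.0, -0.0]
contact_force: [-0.5, 0.4, -1.0]
gripper_width: 47.4
grasp_force: 62.2
```

servo_tool(
  rotation=[
    [0,0,0],
    [0,0,0],
    [0,0,0],
    [0,0,0],
    [0,0,0],
    [0,0,0],
    [0,0,0],
  ],
  slide=[
    [0,0,-0.15],
    [0,0,-0.27],
    [0,0,-0.31],
    [0,0,-0.318],
    [0,0,-0.318],
    [0,0,-0.318],
    [0,0,-0.318],
  ],
  grip=[-1,-1,-1,-1,-1,0.35,0.35],
)

```text
clock: 21.7
position: [545.9, 299.6, 15.3]
ee_rot: [0.996, 0.09, 0.001, -0.0]
contact_force: [-0.2, 0.2, 0.0]
gripper_width: 57.7
grasp_force: 0.0
```

servo_tool(
  rotation=[
    [0,0,0],
    [0,0,0],
    [0,0,0],
    [0,0,0],
    [0,0,0],
    [0,0,0],
    [0,0,0],
  ],
  slide=[
    [0,0,0.1],
    [0,0,0.4],
    [0,0,0.7],
    [-0.3,0,0.8],
    [-0.6,0,0.8],
    [-0.8,0,0.8],
    [-0.8,0,0.8],
  ],
  grip=[0.35,0.35,0.35,1,1,1,1],
)

```text
clock: 22.58
position: [383.5, 299.0, 175.6]
ee_rot: [0.996, 0.091, 0.0, -0.001]
contact_force: [0.3, -0.3, -0.4]
gripper_width: 85.2
grasp_force: 0.0
```

```bash
python3 - <<'E'
from h import *
pose(); d=grab("top"); c=cv2.resize(d["image"][70:250,60:460],None,fx=2,fy=2); cv2.imwrite("pics/t8.png",c[:,:,::-1]); P=cloud(d)
C=np.array([565.7,344.1]); a=np.radians(100.7); e1=np.array([np.cos(a),np.sin(a)]); e2=np.array([-e1[1],e1[0]]); q=(P[:,:,:2]-C)
x=q@e1; y=q@e2; m=(abs(x)<88)&(abs(y)<50)
def rep(n,k,*v): print(n,[np.round(cv2.minAreaRect(np.c_[x[k],y[k]].astype(np.float32))[i],1) for i in range(3)],"z",np.percentile(P[:,:,2][k],[10,50,90]).round(1))
rep("jar",m&(P[:,:,2]>38)); 
w=((d["image"].min(2)>130)&m&(y<6)).astype(np.uint8); w=cv2.morphologyEx(w,cv2.MORPH_OPEN,np.ones((3,3))); rep("horn",w>0)
G=P[:,:,2]
for n,c0 in(("bird",(386,103)),("succ",(379,-85))):
    k=(np.hypot(P[:,:,0]-c0[0],P[:,:,1]-c0[1])<45)&(G>5); print(n,np.round(cv2.minAreaRect(P[k][:,:2].astype(np.float32))[0]),np.percentile(G[k],95).round())
E
```

```text
tcp [383.5 299.  175.6] yaw -79.5 j [ 1.    0.2  -0.41 -0.   -0.96  0.76] F [ 0.3 -0.3 -0.4] w 85.2 gf 0.0 t 22.6
jar [array([-41.2,  26.3]), array([49.3, 45.8]), np.float64(1.2)] z [43.7 46.5 48.6]
horn [array([ -0.7, -16.4]), array([ 42.4, 151.8]), np.float64(87.9)] z [ 7.8 14.1 17.1]
bird [385. 103.] 62.0
succ [384. -89.] 67.0
```

View pics/t8.png

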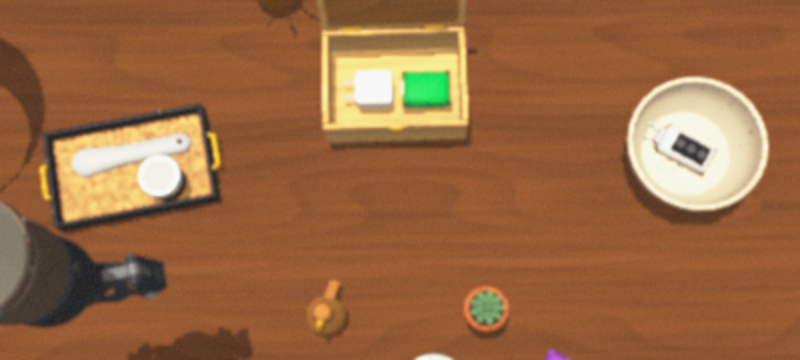

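The jar (160,177) stands upright beside the flat horn, the case and charger are in the box, and the fob is in the bowl. The bystanders haven't moved, so I'm handing it in.

```bash
python3 -c "
from bench import job_done; print(job_done())"
```

```text
the job is handed in; nothing more can be done
None
```

I handed the job in at about 23 s with all five items placed as asked, and the bird and succulent still where they stood; no verdict came back.

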